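Scrap the clipped short channels

TASK

Five brass channels lie in a row on the wooden soldering block. The inspector has rejected the two that were cut too short and put a steel clip across one end of each: pick these two out and put them in the empty steel scrap bin at the side of the block, not in the carton of pins. Leave the three full-length channels where they lie.

Things in the scene. Friction and masses are not known exactly. Their poses are not given: they have to be found in the camera images.
- reject_a_center (a point): reject: short brass channel (sizes in mm), U section open upwards, 46 long x 36 wide x 24 high, walls 3, 0.1 kg, loose on the wooden block (fixed, 130 x 460 x 40 high). A fixed dark steel clip, 8 wide, lies across the walls at its +x end, up to 38 above the underside. Point: its middle, 12 above the underside; x along the length to the clip, z up. Grip across the 36 width.
- reject_b_center (a point): other reject, the same: short brass channel (sizes in mm), U section open upwards, 46 long x 36 wide x 24 high, walls 3, 0.1 kg, loose on the wooden block (fixed, 130 x 460 x 40 high). A fixed dark steel clip, 8 wide, lies across the walls at its +x end, up to 38 above the underside. Point: its middle, 12 above the underside; x along the length to the clip, z up. Grip across the 36 width.
- scrap_bin_in (a point): empty open steel bin, outside 180 (x) x 140 (y) x 70 mm high, walls 4 mm, fixed left or right of the wooden block (on the other side stands a fixed carton, 80 mm high, full of brass pins). Point: centre of the bin's inner floor, about 4 mm above the bench; x, y along its sides, z up.
- good_a_center (a point): good brass channel, same section but 76 mm long, no clip (36 mm wide, 24 mm high), about 0.15 kg, lying loose on the same wooden block; to be left alone. Point at its middle, 12 mm above the underside; x along its length.
- good_b_center (a point): good brass channel, same section but 76 mm long, no clip (36 mm wide, 24 mm high), about 0.15 kg, lying loose on the same wooden block; to be left alone. Point at its middle, 12 mm above the underside; x along its length.
- good_c_center (a point): good brass channel, same section but 76 mm long, no clip (36 mm wide, 24 mm high), about 0.15 kg, lying loose on the same wooden block; to be left alone. Point at its middle, 12 mm above the underside; x along its length.
There are look-alikes about, which are no part of the job. What is shaped like the part that bears scrap_bin_in but orange is not meant.

How it is judged:
By the outcome, as a careful person would: the job done as asked, in the order asked, and still so for the second after the job is handed in, with the robot touching nothing.
It also fails if it takes over 53 s, if anything falls off the work surface, if the arm or the gripper's body presses on something with over 40 N, if the wrist force passes 120 N, or if a joint passes its speed limit or range.

ROBOT

A 7-joint arm with a two-finger parallel gripper is mounted at the origin on the work surface. World frame = base frame: x ahead of the robot, y to its left, z up, the work surface at z = 0. Lengths are in mm, angles in rad, forces in N, time in s.
With the tool pointing down it reaches from about 425 to 950 mm from the base axis. Payload 4.7 kg.
Tool frame: the origin (TCP) lies at the very end of the fingers, on their centre line; the grasp point (between the pads) lies 19 mm behind it; z points along the fingers, y is the line along which they close (so a half turn about z gives the same grasp; the last joint's range is limited). The gripper opens to 85 mm and grips with 20 to 120 N. Pads are 22 mm wide; open, the fingers measure 114 mm over their backs; the gripper's body (76 mm by 85 mm) begins 54 mm behind the grasp point. The pads swing forward as they close: fully open they stand 13 mm farther back than shut.
Start: joints at [-1.372, 0.469, -0.049, 1.532, 0.024, 1.141, -0.082], TCP at [152.395, 657.59, 231.335] pointing down, gripper open.
Joint ranges: [-2.59, 2.59], [-0.33, 1.99], [-1.39, 1.29], [0.1, 2.45], [-1.04, 4.18], [0.21, 1.99], [-2.66, 2.66]. Speed limits (rad/s): [2.57, 2.57, 3.14, 3.14, 3.14, 3.14, 3.14].

INTERFACE

Orientations are given as a unit quaternion [w, x, y, z].
In Python, from rig import get_obs, capture, finish_job, regions_of gives the robot as it stands. The module is installed in compiled form; this text tells all that it offers.
- The arm moves only by the tool move_arm, never from a script. Its argument "increments" is a list of rows, each a list of 7 numbers: the turn, a rotation vector about the tool's x, y, z as a fraction of full scale, then the shift along the tool's x, y, z as a fraction of full scale, then the closure, from -1 (fully open) to 1 (shut). In form: [[wx, wy, wz, tx, ty, tz, fingers], ...]. A call has 1 to 12 rows; each row is the pose to reach, as a shift and turn from the pose commanded when the call began, along the tool's axes at that moment; what a row does not reach only later rows make up. Full scale, the value 1, is 30 cm for a shift and 60 degrees for a turn. A row lasts 1/12 s, in which the tool goes at most 41.7 mm and 7.16 degrees, less where a joint would pass 70% of its speed; a pose out of reach is approached as far as the arm can. A call with a number of a shift or a turn outside -1 to 1 is refused whole. A call with a gripper value outside its range is refused whole. The fingers move at their own pace and stop on an object; "newtons" is the grip in N (left out, the last holds). Time passes only in rows, so rows that repeat a pose let the fingers close. It gives the time, the measured TCP pose, the force, the opening and the grip force at its end, in the units of the state.
- get_obs(): the state, without advancing time (a new reading comes with each control period).
- capture(name): name is "side" or "top"; returns a dict with "pixels" (384x512x3 uint8, blue, green, red), "fx", "fy", "cx", "cy" (pixels), "dist_coeffs" ([k1, k2, p1, p2, k3] as OpenCV has them; the pictures are not rectified), "R" (3x3) and "t" (3): a world point X has camera coordinates R X + t. Camera axes: x right, y down, z forward; pixel columns grow to the right and rows downward; lengths in mm; the calibration is good to about 2 mm. A picture is of the moment at which its call begins. There is no depth.
- finish_job(): hands the job in; it is judged then, once.
Trained networks look in a picture, given as the dict that the camera call returned (one of the last four; its "shot" number tells which), for a name from the list of things; names that differ only in an ending like _2 or _b are one class to them, and where a whole thing is asked for, a point or a joint stands for the part that bears it (a point fixed in the world has none). Each returns a list of dicts, best first, with "score" (0 to 1); they miss things now and then, are a little off and sometimes report something else, mostly with a low value. They report only what shows in the picture. A call takes as long as a camera call. They do not tell look-alikes from the thing itself.
- regions_of(picture, name): "region" (384x512 bool, what is visible of it) and "bbox" ([left, top, right, bottom] in pixels, round what is visible of it).
The state is a dict: "t": time; "q": joint angles; "joint_vel": joint speeds; "joint_efforts": joint torques, N m; "position": TCP position; "eef_rot": TCP orientation; "ft_force": force on the tool from outside, world axes, zero at the start; "wrist_torque": the same for the moment, N m; "grip_width": finger opening in mm; "grasp_force": force on a finger pad.
Only numpy, scipy, OpenCV 4.12 (cv2) and the standard library are available. Lean on these libraries where they do the work, as an engineer would, in place of code of your own. Each camera call takes 0.05 s, during which the arm holds its last target. There are 200 camera calls.

## Working session

There is one attempt and no reset: what is moved stays moved. The work goes in short steps, Python scripts to look and compute and a tool call to move; the robot and the scene stay as the last step left them, time stands still between calls to the robot, and variables do not carry over. Pictures are saved under pics/ and viewed, at most 10 in all, crops included, and the job is handed in when it is done.

Besides the shell and the picture viewer there is one more tool, called after "Emit:" as name(argument=value, ...), one argument or row to a line, values as JSON. move_arm: Moves the arm, as the interface text tells. Shift numbers are shares of 30 cm and turn numbers shares of 60 degrees, none past 1 either way. Its arguments: {"type":"object","properties":{"increments":{"type":"array","items":{"type":"array","items":{"type":"number"}}},"newtons":{"type":"number"}},"required":["increments"]}

```bash
mkdir -p pics; cat > h.py <<'E'
import numpy as np, cv2
from rig import *
def K(c): return np.array([[c['fx'],0,c['cx']],[0,c['fy'],c['cy']],[0,0,1.]])
def ray(c,uv,z):
    n=cv2.undistortPoints(np.array(uv,float).reshape(-1,1,2),K(c),np.array(c['dist_coeffs'])).reshape(-1,2)
    R=np.array(c['R']);C=-R.T@np.array(c['t'])
    d=np.c_[n,np.ones(len(n))]@R
    return C+d*((z-C[2])/d[:,2])[:,None]
def proj(c,X):
    return cv2.projectPoints(np.array(X,float).reshape(-1,1,3),cv2.Rodrigues(np.array(c['R']))[0],np.array(c['t'],float),K(c),np.array(c['dist_coeffs']))[0].reshape(-1,2)
E
python3 - <<'E'
from h import *
for n in ['top','side']:
    c=capture(n); cv2.imwrite(f'pics/{n}0.png',cv2.resize(c['pixels'],(768,576)))
    R=np.array(c['R']);print(n,'cam',(-R.T@c['t']).round())
    for k in ['reject_a_center','good_a_center','scrap_bin_in']:
        for r in regions_of(c,k):
            (u,v),s,a=cv2.minAreaRect(np.argwhere(r['region'])[:,::-1].astype(np.float32))
            print(k,round(r['score'],2),r['bbox'],(round(u),round(v)),np.round(s),round(a),ray(c,[u,v],60 if 'bin' not in k else 70)[0].round())
print(get_obs()['eef_rot'],get_obs()['position'])
E
```

```text
top cam [ 361.  -15. 1567.]
reject_a_center 0.73 [215.9, 162.7, 231.3, 180.9] (224, 172) [15. 13.] 90 [548. 111.  60.]
reject_a_center 0.5 [277.8, 159.2, 293.9, 183.9] (286, 171) [12. 25.] 13 [546. -80.  60.]
good_a_center 0.75 [305.3, 165.1, 327.2, 189.1] (317, 177) [12. 23.] 10 [ 527. -174.   60.]
scrap_bin_in 0.78 [111.7, 218.9, 170.6, 283.4] (140, 249) [51. 61.] 9 [315. 372.  70.]
scrap_bin_in 0.75 [111.0, 140.3, 169.7, 203.1] (138, 169) [50. 58.] 10 [560. 376.  70.]
scrap_bin_in 0.49 [278.2, 157.4, 295.8, 180.7] (286, 171) [12. 25.] 13 [545. -80.  70.]
side cam [ 190. -852.  623.]
reject_a_center 0.65 [282.2, 164.7, 304.1, 182.1] (291, 173) [15. 20.] 85 [541. 104.  60.]
good_a_center 0.83 [305.2, 225.8, 345.3, 245.9] (325, 236) [20. 38.] 90 [ 522. -182.   60.]
scrap_bin_in 0.83 [241.4, 125.5, 298.2, 159.2] (270, 140) [36. 58.] 88 [540. 308.  70.]
scrap_bin_in 0.82 [164.7, 129.7, 225.1, 169.2] (193, 149) [39. 60.] 88 [299. 302.  70.]
[-4.15048882e-05  1.13645702e-01  9.93521335e-01 -9.59284202e-05] [152.3614559  657.5260982  231.18159703]
```

View pics/top0.png

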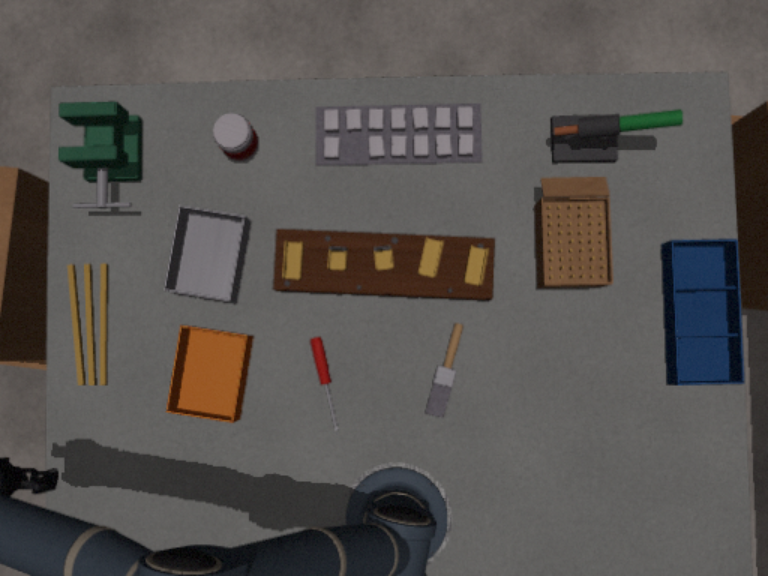

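View pics/side0.png

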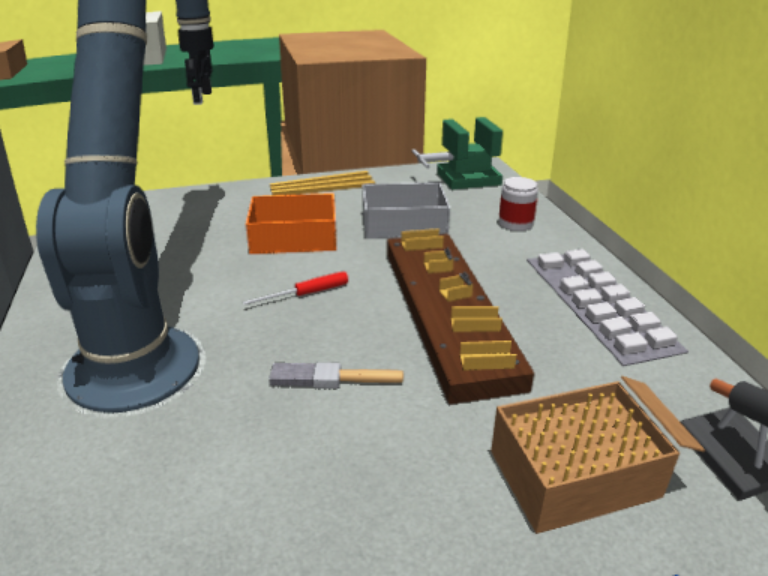

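The top view shows five channels in a row on the block. At 768-wide pixels they are (292,260) long, (338,259) short with a dark clip, (384,259) short with a dark clip, (431,258) long and (477,265) long. Containers that could be confused are the grey bin (207,254), the orange bin (210,373), the blue tray (703,312) and the pin carton (575,240). I choose the shorts at 338 and 384 and the grey bin, and check them in a close crop.

```bash
python3 - <<'E'
from h import *
t=capture('top');s=capture('side')
a=cv2.resize(t['pixels'][150:205,180:335],(775,275),interpolation=cv2.INTER_CUBIC)
b=cv2.resize(s['pixels'][150:250,250:360],(352,320),interpolation=cv2.INTER_CUBIC)
o=np.zeros((600,775,3),np.uint8);o[:275]=a;o[280:600,:352]=b;cv2.imwrite('pics/crop.png',o)
for n,c in(('top',t),('side',s)):
    h=cv2.cvtColor(c['pixels'],cv2.COLOR_BGR2HSV)
    m=cv2.inRange(h,(18,110,80),(35,255,255));
    if n=='top': m[:145]=0;m[205:]=0;m[:,:180]=0;m[:,335:]=0
    else: m[:150]=0;m[248:]=0;m[:,:255]=0;m[:,355:]=0
    k,l,st,ce=cv2.connectedComponentsWithStats(m)
    for i in range(1,k):
        if st[i,4]<20: continue
        (u,v),sz,an=cv2.minAreaRect(np.argwhere(l==i)[:,::-1].astype(np.float32))
        M=cv2.moments((l==i).astype(np.uint8));th=.5*np.arctan2(2*M['mu11'],M['mu20']-M['mu02'])
        print(n,(round(u,1),round(v,1)),np.round(sz,1),round(an),round(np.degrees(th)),st[i,4],ray(c,[u,v],60)[0].round(1))
E
```

```text
top (286.8, 171.6) [12.2 24.6] 13 -77 288 [544.4 -81.6  60. ]
top (194.6, 173.2) [12.3 24.2] 4 -86 289 [545.  203.9  60. ]
top (316.8, 176.9) [11.8 24.5] 11 -79 288 [ 526.1 -174.1   60. ]
top (224.0, 173.0) [12. 12.] 90 90 145 [543.7 112.6  60. ]
top (255.6, 172.9) [12.7 12. ] 83 -78 144 [542.  15.  60.]
side (280.9, 159.3) [12.5 26.4] 85 -3 326 [539.1 190.4  60. ]
side (291.9, 173.9) [13.5 18.3] 85 12 227 [541.7  99.9  60. ]
side (303.5, 191.4) [15.5 21.6] 79 10 273 [540.7   5.3  60. ]
side (317.5, 212.0) [33. 16.] 0 3 540 [540.6 -91.1  60. ]
side (324.9, 236.4) [18.5 36.1] 88 1 648 [ 521.1 -183.7   60. ]
```

View pics/crop.png

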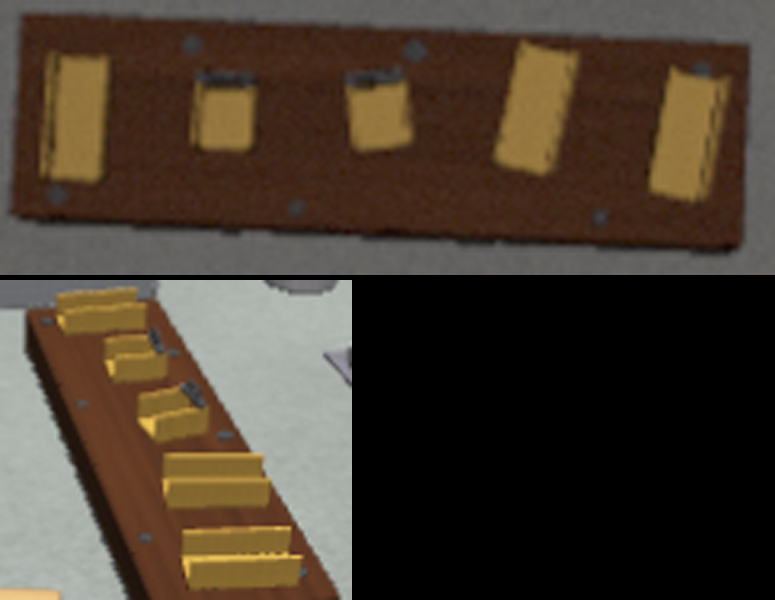

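The crop confirms the choice: only the second and third channels, at top-image pixels (224,172) and (256,172), are short and carry dark clips on their far ends. Next I fit their poses and the bin's.

```bash
cat >> h.py <<'E'
from scipy.optimize import minimize
from scipy.spatial.transform import Rotation as Ro
def ymask(c): return cv2.inRange(cv2.cvtColor(c['pixels'],cv2.COLOR_BGR2HSV),(18,110,80),(35,255,255))>0
def render(c,p,box):
    x0,x1,y0,y1,z0,z1=box;th=np.radians(p[2])
    B=np.array([[x,y,z] for x in(x0,x1) for y in(y0,y1) for z in(z0,z1)])
    X=np.c_[B[:,0]*np.cos(th)-B[:,1]*np.sin(th)+p[0],B[:,0]*np.sin(th)+B[:,1]*np.cos(th)+p[1],B[:,2]]
    h=cv2.convexHull(((proj(c,X)+.5)*8).astype(np.float32))
    m=np.zeros((384*8,512*8),np.uint8);cv2.fillConvexPoly(m,np.round(h).astype(np.int32),1)
    return cv2.resize(m.astype(np.float32),(512,384),interpolation=cv2.INTER_AREA)
def fit(views,p0,box):
    def f(p):
        e=0
        for c,m in views: e+=np.abs(render(c,p,box)-m).sum()
        return e
    return minimize(f,p0,method='Nelder-Mead',options=dict(initial_simplex=np.array(p0)+np.array([[0,0,0],[8,0,0],[0,8,0],[-3,-3,10]]),maxiter=70))
def inc(x,y,z,yaw):
    """increments to TCP target, closing axis = object y at yaw (deg)"""
    o=get_obs();P=np.array(o['position']);q=o['eef_rot'];R=Ro.from_quat([q[1],q[2],q[3],q[0]])
    a=np.radians(yaw);T=Ro.from_matrix(np.array([[-np.cos(a),-np.sin(a),0],[-np.sin(a),np.cos(a),0],[0,0,-1]]).T.T)
    M=np.array([[-np.cos(a),-np.sin(a),0],[-np.sin(a),np.cos(a),0],[0,0,-1]])
    T=Ro.from_matrix(M)
    w=np.degrees((R.inv()*T).as_rotvec())/60; s=R.inv().apply(np.array([x,y,z])-P)/300
    return np.round(np.r_[w,s],3).tolist()
E
python3 - <<'E'
from h import *
t=capture('top');s=capture('side');
mt=ymask(t);ms=ymask(s)
def sel(m,u,v):
    k,l=cv2.connectedComponents(m.astype(np.uint8));w=l[v-5:v+6,u-5:u+6];w=w[w>0];return (l==np.bincount(w).argmax()).astype(np.float32)
for n,p0,a,b in(('A',(547,112,-3),(224,173),(292,174)),('B',(546,15,6),(256,173),(304,191))):
    for V in([(t,sel(mt,*a))],[(t,sel(mt,*a)),(s,sel(ms,*b))]):
        r=fit(V,p0,(-23,15,-18,18,40,64));print(n,r.x.round(1),round(r.fun,1))
r=[r for r in regions_of(t,'scrap_bin_in') if abs(r['bbox'][1]-141)<10][0]
b=fit([(t,r['region'].astype(np.float32))],(550,376,-9),(-90,90,-70,70,0,70));print('bin',b.x.round(1),b.fun)
E
```

```text
A [548.9 112.2  -1. ] 17.0
A [547.7 112.3  -1.2] 50.8
B [546.2  16.8   5.7] 17.3
B [546.2  17.1   9.1] 55.2
bin [563.  384.3 -10.9] 123.984375
```

```bash
python3 -c "
from h import *
print(inc(545,112,120,-1.5), inc(400,330,180,-5))"
```

```text
[0.0, -0.0, -0.192, -1.686, -1.476, 0.371] [0.0, -0.0, -0.134, -1.051, -0.877, 0.171]
```

Emit:
move_arm(
  increments=[
    [0,0,-0.1,-1,-0.88,0.1,-0.4],
    [0,0,-0.1,-1,-0.88,0.1,-0.4],
    [0,0,-0.1,-1,-0.88,0.1,-0.4],
    [0,0,-0.1,-1,-0.88,0.1,-0.4],
    [0,0,-0.1,-1,-0.88,0.1,-0.4],
    [0,0,-0.1,-1,-0.88,0.1,-0.4],
    [0,0,-0.1,-1,-0.88,0.1,-0.4],
    [0,0,-0.1,-1,-0.88,0.1,-0.4],
    [0,0,-0.1,-1,-0.88,0.1,-0.4],
    [0,0,-0.1,-1,-0.88,0.1,-0.4],
    [0,0,-0.1,-1,-0.88,0.1,-0.4],
    [0,0,-0.1,-1,-0.88,0.1,-0.4],
  ],
  newtons=40,
)

```text
t: 1.65
position: [386.1, 331.3, 201.5]
eef_rot: [0.0, 0.064, 0.998, 0.0]
ft_force: [-1.1, 0.7, -0.2]
grip_width: 59.9
grasp_force: 0.0
```

```bash
python3 -c "
from h import *
print(inc(545,112,120,-1.5), get_obs()['position'])"
```

```text
[0.0, 0.0, -0.096, -0.618, -0.658, 0.272] [386.06806636 331.26762656 201.4952446 ]
```

Emit:
move_arm(
  increments=[
    [0,0,-0.096,-0.618,-0.658,0.272,-0.4],
    [0,0,-0.096,-0.618,-0.658,0.272,-0.4],
    [0,0,-0.096,-0.618,-0.658,0.272,-0.4],
    [0,0,-0.096,-0.618,-0.658,0.272,-0.4],
    [0,0,-0.096,-0.618,-0.658,0.272,-0.4],
    [0,0,-0.096,-0.618,-0.658,0.272,-0.4],
    [0,0,-0.096,-0.618,-0.658,0.272,-0.4],
    [0,0,-0.096,-0.618,-0.658,0.272,-0.4],
    [0,0,-0.096,-0.618,-0.658,0.272,-0.4],
    [0,0,-0.096,-0.618,-0.658,0.272,-0.4],
  ],
)

```text
t: 2.48
position: [544.4, 116.2, 119.6]
eef_rot: [-0.0, 0.01, 1.0, 0.001]
ft_force: [0.0, 0.9, 0.2]
grip_width: 60.0
grasp_force: 0.0
```

```bash
python3 -c "
from h import *
print(inc(545,112,44,-1.5), get_obs()['position'])
c=capture('side');cv2.imwrite('pics/s1.png',cv2.resize(c['pixels'][90:240,200:360],(640,600),interpolation=cv2.INTER_CUBIC))"
```

```text
[0.001, -0.001, 0.006, -0.002, -0.014, 0.252] [544.4084577  116.23092497 119.58394477]
```

View pics/s1.png

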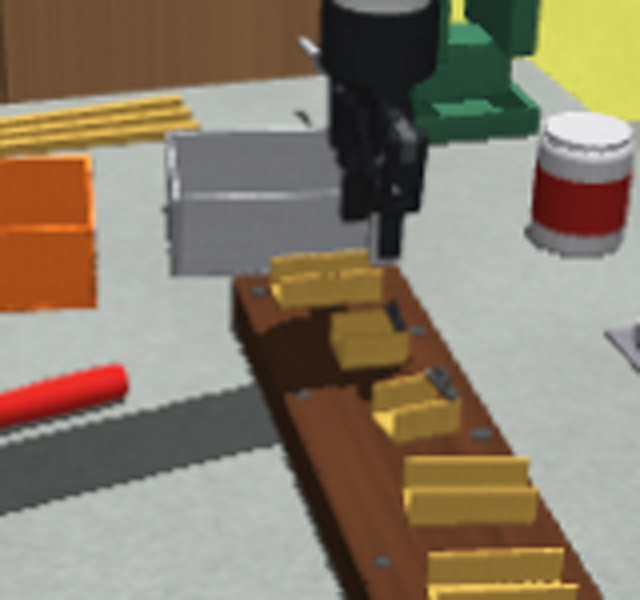

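The gripper is above reject A, which sits at (370,335) in the crop, and the neighbours are clear. Going down.

Emit:
move_arm(
  increments=[
    [0,0,0,0,0,0.08,-0.4],
    [0,0,0,0,0,0.15,-0.4],
    [0,0,0,0,0,0.2,-0.4],
    [0,0,0,0,0,0.22,-0.4],
    [0,0,0,0,0,0.24,-0.4],
    [0,0,0,0,0,0.25,-0.4],
    [0,0,0,0,0,0.25,-0.4],
    [0,0,0,0,0,0.25,-0.4],
  ],
)

```text
t: 3.2
position: [545.3, 114.5, 45.4]
eef_rot: [0.001, 0.011, 1.0, 0.0]
ft_force: [-0.5, -0.3, 0.5]
grip_width: 60.1
grasp_force: 0.0
```

```bash
python3 -c "
from h import *
print(inc(545,112,44,-1.5), get_obs()['position'])
c=capture('side');cv2.imwrite('pics/s2.png',cv2.resize(c['pixels'][120:200,250:330],(600,600),interpolation=cv2.INTER_CUBIC))"
```

```text
[0.001, 0.001, 0.004, 0.001, -0.008, 0.005] [545.26353236 114.47899685  45.41304664]
```

View pics/s2.png

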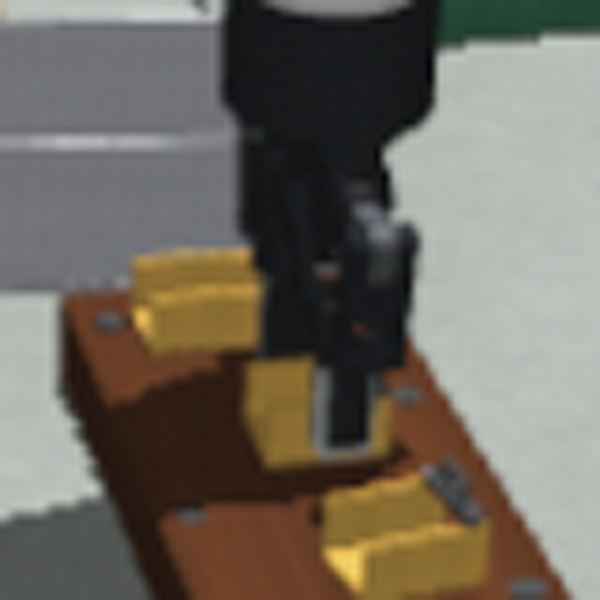

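The fingers straddle reject A (crop 320,410), with the near pad beside its wall. Closing now.

Emit:
move_arm(
  increments=[
    [0,0,0,0,-0.008,0.007,-0.4],
    [0,0,0,0,-0.008,0.007,1],
    [0,0,0,0,-0.008,0.007,1],
    [0,0,0,0,-0.008,0.007,1],
    [0,0,0,0,-0.008,0.007,1],
    [0,0,0,0,-0.008,0.007,1],
    [0,0,0,0,-0.008,0.007,1],
    [0,0,0,0,-0.008,0.007,1],
    [0,0,0,0,-0.008,0.007,1],
  ],
)

```text
t: 4.0
position: [545.1, 111.4, 43.1]
eef_rot: [0.0, 0.011, 1.0, 0.0]
ft_force: [-1.2, -1.7, 5.6]
grip_width: 35.3
grasp_force: 40.1
```

Emit:
move_arm(
  increments=[
    [0,0,0,0,0,-0.05,1],
    [0,0,0,0,0,-0.15,1],
    [0,0,0,0,0,-0.27,1],
    [0,0,0,0,0,-0.4,1],
    [0,0,0,0,0,-0.4,1],
    [0,0,0,0,0,-0.4,1],
  ],
)

```text
t: 4.5
position: [546.0, 112.2, 164.6]
eef_rot: [0.002, 0.011, 1.0, 0.001]
ft_force: [0.7, 0.3, -1.3]
grip_width: 35.4
grasp_force: 39.5
```

```bash
python3 -c "
from h import *
a=np.radians(-10);p=lambda dx:(563+dx*np.cos(a),384+dx*np.sin(a))
print(get_obs()['position'],inc(*p(38),165,-10),inc(*p(-42),165,-10),p(38),p(-42))"
```

```text
[546.03424683 112.19024858 164.58421054] [0.002, 0.004, 0.145, -0.162, 0.888, 0.001] [0.002, 0.004, 0.145, 0.102, 0.928, -0.0] (np.float64(600.4226946144639), np.float64(377.40136924865664)) (np.float64(521.6380743734873), np.float64(391.2932234620111))
```

Emit:
move_arm(
  increments=[
    [0,0,0.02,-0.02,0.06,0,1],
    [0,0,0.05,-0.05,0.18,0,1],
    [0,0,0.08,-0.08,0.31,0,1],
    [0,0,0.1,-0.1,0.44,0,1],
    [0,0,0.12,-0.13,0.57,0,1],
    [0,0,0.145,-0.162,0.69,0,1],
    [0,0,0.145,-0.162,0.79,0,1],
    [0,0,0.145,-0.162,0.86,0,1],
    [0,0,0.145,-0.162,0.888,0,1],
    [0,0,0.145,-0.162,0.888,0,1],
    [0,0,0.145,-0.162,0.888,0,1],
  ],
)

```text
t: 5.42
position: [598.8, 375.1, 160.9]
eef_rot: [-0.001, 0.087, 0.996, -0.002]
ft_force: [0.0, -1.1, -1.2]
grip_width: 36.0
grasp_force: 39.5
```

```bash
python3 -c "
from h import *
print(get_obs()['position'],inc(600,377,12,-10))
c=capture('top');d=c['pixels'][130:210,100:220]
s=capture('side');e=s['pixels'][85:185,225:325]
cv2.imwrite('pics/b1.png',np.vstack([cv2.resize(d,(450,300)),cv2.copyMakeBorder(cv2.resize(e,(300,300)),0,0,0,150,0)]))"
```

```text
[598.81593265 375.13811456 160.8661562 ] [-0.003, -0.002, -0.0, -0.004, 0.008, 0.496]
```

View pics/b1.png

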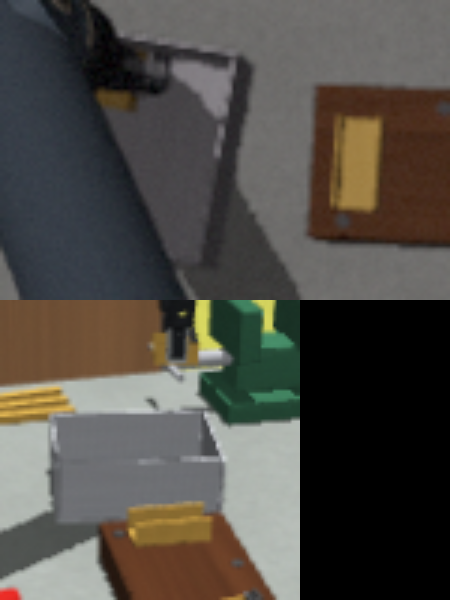

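The first channel is held above the bin: brass at (118,98) in the top crop and (175,350) in the side crop. I check the bin's fit in the side view before lowering.

```bash
python3 -c "
from h import *
s=capture('side')
r=[r for r in regions_of(s,'scrap_bin_in') if r['bbox'][0]>230][0]
b=fit([(s,r['region'].astype(np.float32))],(563,384,-10),(-90,90,-70,70,0,70));print(r['bbox'],b.x.round(1),b.fun)
print(inc(600,377,12,-10))"
```

```text
[240.1, 123.0, 295.8, 159.2] [559.4 389.1 -10.1] 235.203125
[-0.001, 0.0, -0.003, 0.002, 0.009, 0.502]
```

Emit:
move_arm(
  increments=[
    [0,0,0,0,0.01,0.06,1],
    [0,0,0,0,0.01,0.16,1],
    [0,0,0,0,0.01,0.27,1],
    [0,0,0,0,0.01,0.36,1],
    [0,0,0,0,0.01,0.42,1],
    [0,0,0,0,0.01,0.46,1],
    [0,0,0,0,0.01,0.485,1],
    [0,0,0,0,0.01,0.5,1],
    [0,0,0,0,0.01,0.5,1],
    [0,0,0,0,0.01,0.5,1],
  ],
)

```text
t: 6.45
position: [600.7, 380.1, 13.8]
eef_rot: [0.001, 0.087, 0.996, 0.001]
ft_force: [-0.1, -0.2, -1.1]
grip_width: 35.3
grasp_force: 39.5
```

Emit:
move_arm(
  increments=[
    [0,0,0,0,0,0.015,1],
    [0,0,0,0,0,0.015,1],
    [0,0,0,0,0,0.01,-0.3],
    [0,0,0,0,0,0.01,-0.3],
    [0,0,0,0,0,0.01,-0.3],
    [0,0,0,0,0,0.01,-0.3],
    [0,0,0,0,0,-0.05,-0.3],
    [0,0,0,0,0,-0.15,-0.3],
    [0,0,0,0,0,-0.28,-0.3],
    [0,0,0,0,0,-0.4,-0.3],
    [0,0,0,0,0,-0.45,-0.4],
    [0,0,0,0,0,-0.45,-0.4],
  ],
)

```text
t: 7.45
position: [602.7, 381.3, 153.7]
eef_rot: [0.004, 0.087, 0.996, 0.003]
ft_force: [-0.3, -0.2, -0.5]
grip_width: 59.8
grasp_force: 0.0
```

```bash
python3 -c "
from h import *
print(get_obs()['position'],inc(543.5,17,135,7))"
```

```text
[602.66745702 381.33778222 153.71244339] [0.006, 0.008, -0.283, -0.016, -1.231, 0.053]
```

Emit:
move_arm(
  increments=[
    [0,0,-0.1,0,-0.1,0,-0.4],
    [0,0,-0.28,-0.01,-0.95,0.03,-0.4],
    [0,0,-0.28,-0.01,-0.95,0.03,-0.4],
    [0,0,-0.28,-0.01,-0.95,0.03,-0.4],
    [0,0,-0.28,-0.01,-0.95,0.03,-0.4],
    [0,0,-0.28,-0.01,-0.95,0.03,-0.4],
    [0,0,-0.28,-0.01,-0.95,0.03,-0.4],
    [0,0,-0.28,-0.01,-0.95,0.03,-0.4],
    [0,0,-0.28,-0.01,-0.95,0.03,-0.4],
    [0,0,-0.28,-0.01,-0.95,0.03,-0.4],
  ],
)

```text
t: 8.28
position: [553.2, 98.9, 138.2]
eef_rot: [-0.0, -0.059, 0.998, 0.0]
ft_force: [-0.1, 0.4, 0.1]
grip_width: 59.9
grasp_force: 0.0
```

```bash
python3 -c "
from h import *
print(get_obs()['position'],inc(543.5,17,120,7))"
```

```text
[553.15863864  98.86519288 138.20719047] [0.001, -0.0, -0.004, 0.064, -0.267, 0.061]
```

Emit:
move_arm(
  increments=[
    [0,0,0,0.064,-0.13,0.03,-0.4],
    [0,0,0,0.064,-0.22,0.061,-0.4],
    [0,0,0,0.064,-0.267,0.061,-0.4],
    [0,0,0,0.064,-0.267,0.061,-0.4],
    [0,0,0,0.064,-0.267,0.061,-0.4],
    [0,0,0,0.064,-0.267,0.061,-0.4],
  ],
)

```text
t: 8.78
position: [544.3, 19.7, 120.2]
eef_rot: [0.0, -0.061, 0.998, 0.001]
ft_force: [-1.3, 0.4, 1.3]
grip_width: 60.0
grasp_force: 0.0
```

```bash
python3 -c "
from h import *
c=capture('top');d=c['pixels'][130:210,100:220]
s=capture('side');e=s['pixels'][85:225,215:345]
print(get_obs()['position'],inc(543.5,17,43,7))
cv2.imwrite('pics/b2.png',np.vstack([cv2.resize(d,(450,300)),cv2.copyMakeBorder(cv2.resize(e,(278,300)),0,0,0,172,0)]))"
```

```text
[544.11197702  19.42140322 120.32802761] [0.001, 0.0, 0.001, 0.003, -0.008, 0.258]
```

View pics/b2.png

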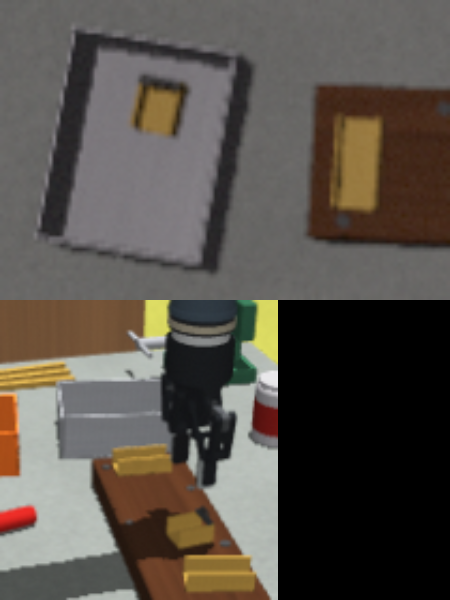

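Reject A lies flat in the bin at (160,107) in the top crop, well inside it. The gripper is above reject B, at (190,530) in the side crop. I descend and grasp.

Emit:
move_arm(
  increments=[
    [0,0,0,0,-0.006,0.08,-0.4],
    [0,0,0,0,-0.006,0.15,-0.4],
    [0,0,0,0,-0.006,0.2,-0.4],
    [0,0,0,0,-0.006,0.23,-0.4],
    [0,0,0,0,-0.006,0.25,-0.4],
    [0,0,0,0,-0.006,0.256,-0.4],
    [0,0,0,0,-0.006,0.256,-0.4],
    [0,0,0,0,-0.006,0.256,-0.4],
  ],
)

```text
t: 9.55
position: [544.7, 15.3, 44.2]
eef_rot: [0.001, -0.06, 0.998, 0.0]
ft_force: [0.0, 0.1, -0.1]
grip_width: 59.5
grasp_force: 0.0
```

Emit:
move_arm(
  increments=[
    [0,0,0,0,0,0,1],
    [0,0,0,0,0,0,1],
    [0,0,0,0,0,0,1],
    [0,0,0,0,0,0,1],
    [0,0,0,0,0,0,1],
    [0,0,0,0,0,0,1],
    [0,0,0,0,0,0,1],
    [0,0,0,0,0,0,1],
  ],
)

```text
t: 10.22
position: [544.8, 15.1, 44.4]
eef_rot: [0.001, -0.059, 0.998, 0.0]
ft_force: [-1.0, -0.0, 6.7]
grip_width: 35.2
grasp_force: 41.8
```

Emit:
move_arm(
  increments=[
    [0,0,0,0,0,-0.05,1],
    [0,0,0,0,0,-0.15,1],
    [0,0,0,0,0,-0.27,1],
    [0,0,0,0,0,-0.38,1],
    [0,0,0,0,0,-0.4,1],
    [0,0,0,0,0,-0.4,1],
    [0,0,0,0,0,-0.4,1],
  ],
)

```text
t: 10.8
position: [543.3, 15.0, 162.9]
eef_rot: [-0.0, -0.059, 0.998, 0.0]
ft_force: [0.2, -0.0, -0.9]
grip_width: 34.9
grasp_force: 41.1
```

```bash
python3 -c "
from h import *
print(get_obs()['position'],inc(520,393,165,-10))"
```

```text
[543.30621584  15.00855207 162.90978481] [0.0, -0.001, 0.28, -0.072, 1.26, -0.007]
```

Emit:
move_arm(
  increments=[
    [0,0,0.03,0,0.06,0,1],
    [0,0,0.06,-0.01,0.18,0,1],
    [0,0,0.1,-0.02,0.31,0,1],
    [0,0,0.14,-0.03,0.44,0,1],
    [0,0,0.18,-0.04,0.57,0,1],
    [0,0,0.22,-0.05,0.7,0,1],
    [0,0,0.25,-0.06,0.82,0,1],
    [0,0,0.28,-0.07,0.9,0,1],
    [0,0,0.28,-0.07,0.96,0,1],
    [0,0,0.28,-0.07,0.98,0,1],
    [0,0,0.28,-0.07,0.98,0,1],
  ],
)

```text
t: 11.72
position: [528.2, 310.7, 161.1]
eef_rot: [-0.002, 0.085, 0.996, -0.001]
ft_force: [0.1, 0.1, -1.5]
grip_width: 34.7
grasp_force: 41.0
```

```bash
python3 -c "
from h import *
print(get_obs()['position'],inc(520,393,165,-10))"
```

```text
[528.19907952 310.66142171 161.07460246] [-0.002, -0.003, 0.003, 0.074, 0.266, -0.013]
```

Emit:
move_arm(
  increments=[
    [0,0,0,0.02,0.07,0,1],
    [0,0,0,0.05,0.17,0,1],
    [0,0,0,0.07,0.24,0,1],
    [0,0,0,0.074,0.264,0,1],
    [0,0,0,0.074,0.264,0,1],
    [0,0,0,0.074,0.264,0,1],
    [0,0,0,0.074,0.264,0,1],
  ],
)

```text
t: 12.3
position: [522.9, 387.9, 163.1]
eef_rot: [0.0, 0.089, 0.996, -0.001]
ft_force: [0.5, -0.5, -0.9]
grip_width: 34.7
grasp_force: 41.1
```

```bash
python3 -c "
from h import *
print(get_obs()['position'],inc(520,393,12,-10))"
```

```text
[522.92582593 387.91729881 163.08570196] [-0.002, 0.0, -0.003, 0.013, 0.016, 0.504]
```

Emit:
move_arm(
  increments=[
    [0,0,0,0.008,0.01,0.06,1],
    [0,0,0,0.008,0.01,0.16,1],
    [0,0,0,0.008,0.01,0.27,1],
    [0,0,0,0.008,0.01,0.36,1],
    [0,0,0,0.008,0.01,0.42,1],
    [0,0,0,0.008,0.01,0.46,1],
    [0,0,0,0.008,0.01,0.485,1],
    [0,0,0,0.008,0.01,0.505,1],
    [0,0,0,0.008,0.01,0.51,1],
    [0,0,0,0.008,0.01,0.51,1],
  ],
)

```text
t: 13.13
position: [520.6, 394.7, 11.1]
eef_rot: [0.0, 0.087, 0.996, 0.0]
ft_force: [-0.0, -0.2, -0.4]
grip_width: 34.9
grasp_force: 41.1
```

Emit:
move_arm(
  increments=[
    [0,0,0,0,0,0,-0.3],
    [0,0,0,0,0,0,-0.3],
    [0,0,0,0,0,0,-0.3],
    [0,0,0,0,0,0,-0.3],
    [0,0,0,0,0,-0.05,-0.3],
    [0,0,0,0,0,-0.15,-0.3],
    [0,0,0,0,0,-0.28,-0.3],
    [0,0,0,0,0,-0.41,-0.3],
    [0,0,0,0,0,-0.5,-0.4],
    [0,0,0,0,0,-0.5,-0.4],
  ],
)

```text
t: 13.97
position: [523.5, 397.2, 168.3]
eef_rot: [0.005, 0.087, 0.996, 0.005]
ft_force: [-0.4, -0.3, 1.0]
grip_width: 59.7
grasp_force: 0.0
```

Emit:
move_arm(
  increments=[
    [0,0,0,0.1,-0.1,-0.05,-0.4],
    [0,0,0,0.5,-0.5,-0.1,-0.4],
    [0,0,0,0.5,-0.5,-0.1,-0.4],
    [0,0,0,0.5,-0.5,-0.1,-0.4],
    [0,0,0,0.5,-0.5,-0.1,-0.4],
    [0,0,0,0.5,-0.5,-0.1,-0.4],
    [0,0,0,0.5,-0.5,-0.1,-0.4],
    [0,0,0,0.5,-0.5,-0.1,-0.4],
  ],
)

```text
t: 14.63
position: [347.0, 273.6, 191.1]
eef_rot: [0.001, 0.087, 0.996, 0.001]
ft_force: [-0.7, 0.4, 1.2]
grip_width: 59.9
grasp_force: 0.0
```

```bash
python3 -c "
from h import *
c=capture('top');cv2.imwrite('pics/end.png',cv2.resize(c['pixels'][120:300,90:350],(780,540)))"
```

```text
(no output)
```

View pics/end.png

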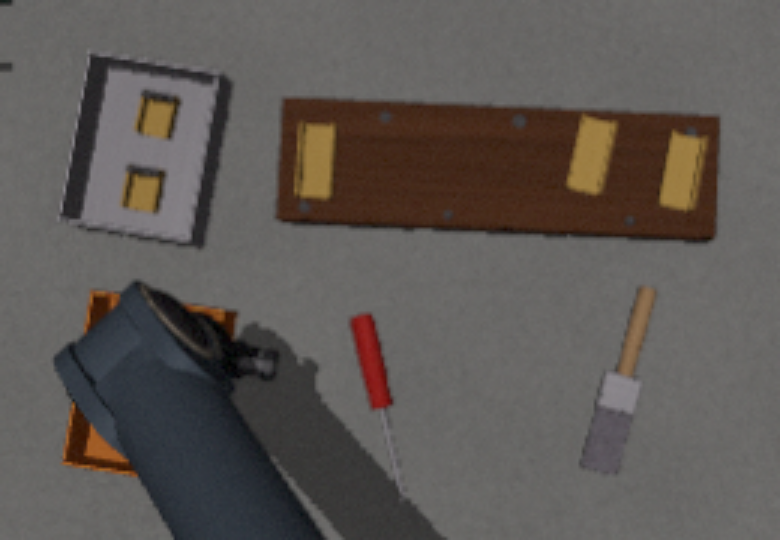

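Both rejects lie in the grey bin, at (158,115) and (143,190). The three long channels, at (315,160), (592,155) and (683,170), have not moved, and the arm is clear of everything.

```bash
python3 -c "
from rig import *
print(finish_job())"
```

```text
the job is handed in; nothing more can be done
None
```

Both short, clipped channels are in the grey steel scrap bin, the three full-length ones are where they lay, and the job is handed in at about 15 s of the 53 s allowed.

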